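# Lift a paintbrush out of the brush washer and lay it to dry

## Robot

A 6-joint arm with a two-finger parallel gripper is mounted at the origin on the work surface. World frame = base frame: x ahead of the robot, y to its left, z up, the work surface at z = 0. Lengths are in m, angles in rad, forces in N, time in s.
With the tool pointing down it reaches from about 0.3 to 0.875 m from the base axis. Payload 6.4 kg.
Tool frame: the origin (TCP) lies at the very end of the fingers, on their centre line; the grasp point (between the pads) lies 19 mm behind it (manip.grip_point_offset is the distance from the TCP to the grasp point, in m); z points along the fingers, y is the line along which they close (so a half turn about z gives the same grasp; the last joint's range is limited). The gripper opens to 88 mm and grips with 3 to 60 N. Pads are 18 mm wide; open, the fingers measure 123 mm over their backs; the gripper's body (75 mm by 187 mm) begins 45 mm behind the grasp point.
Start: joints at [-1.528, 0.181, 1.607, -0, 1.354, -0.206], TCP at [0.142, -0.557, 0.239] pointing down, gripper open.
Joint ranges: [-2.99, 2.99], [-0.89, 2.07], [0.3, 2.58], [-1.14, 4.28], [0, 2.63], [-3.12, 3.12]. Speed limits (rad/s): [2.57, 2.57, 3.01, 3.14, 3.14, 3.14].

## Interface

Orientations are given as a rotation vector (axis times angle).
In Python, from workcell import manip, grab_frame, calibration, ticket gives the robot as it stands.
- The arm moves only by the shell command python3 -m jog 'ROWS' [OPENING] [FORCE]. ROWS is a JSON object of lists of equal length, an entry for each row: "xyz": the shift along the tool's x, y, z in m, a list of three; "rot": the turn, a rotation vector about the tool's x, y, z in degrees, a list of three. In form: {"xyz": [[dx, dy, dz], ...], "rot": [[rx, ry, rz], ...]}. A call has 1 to 8 rows; each row shifts and turns the commanded pose from where the row before left it, along the tool's axes as they then stand; what a row does not reach is not made up. A row lasts 1/10 s, in which the tool goes at most 50 mm and 8.59 degrees, less where a joint would pass 70% of its speed; a pose out of reach is approached as far as the arm can. A call with a gripper value outside its range is refused whole. OPENING is the closure in counts, from 0 (fully open) to 255 (shut), set as the call begins (- or left out, the last holds). The fingers move at their own pace and stop on an object; FORCE is the grip in N (left out, the last holds). Time passes only in rows, so rows that do not move let the fingers close. It gives the time, the measured TCP pose, the force, the opening and the grip force at its end, in the units of the state.
- manip.sense(): the state, without advancing time (a new reading comes with each control period).
- grab_frame(name): name is "scene" or "side" or "wrist"; returns the picture (400x640x3 uint8, red, green, blue); there is no depth.
- calibration(name): a dict with "K" (3x3 intrinsics, pixels), "T" (4x4, takes a point from camera to world coordinates). Camera axes: x right, y up, looking along -z (the intrinsics and any distortion apply to the point x, -y, -z); pixel columns grow to the right and rows downward; lengths in m; the calibration is good to about 2 mm. The wrist camera is an equidistant fisheye: a pixel r from the principal point sees the ray r / f radians off the axis. A picture is of the moment at which its call begins: read the wrist's pose just before it. calibration takes no time and is no camera call; for the wrist camera it gives the pose at the moment of the call.
- ticket.finish_job(): hands the job in; it is judged then, once.
The state is a dict: "clock": time; "qpos": joint angles; "qvel": joint speeds; "joint_efforts": joint torques, N m; "tool_pos": TCP position; "tool_rot": TCP orientation; "contact_force": force on the tool from outside, world axes, zero at the start; "ft_torque": the same for the moment, N m; "gripper_width": finger opening in m; "gripper_force": force on a finger pad.
Only numpy, scipy, OpenCV 4.12 (cv2) and the standard library are available. Lean on these libraries where they do the work, as an engineer would, in place of code of your own. Each camera call takes 0.05 s, during which the arm holds its last target. There are 200 camera calls.

## Task

Press the black paddle of the brush washer down so that its see-saw lift tips fully up and raises the handle of the brush out of the trough, and leave the lift up. Lift the brush out, lay it flat on the palette and let go of it; then pick it up afresh and lay it flat in the empty lane of the drying rack, square with the lane, its handle through under the bar and its two ends level with those of the brushes already there, bristles the same way. Do not disturb the other brushes, the bowl, jar, bottle or tin.

Things in the scene. Friction and masses are not known exactly. Their poses are not given: they have to be found in the camera images.
- brush: Loose flat paintbrush, 190 mm long, about 80 g, rigid, flat underside; starts in the washer's lift. Origin: mid-length, on the underside; +x along it to the handle's tail, +z out of its upper face. Wooden handle x=-15 to 95 mm, 22 wide, 14 thick; steel ferrule x=-55 to -15, 30 wide, 16 thick; dark bristles x=-95 to -55, 32 wide, 13 thick.
- brush_tail (a point): Tail end of the brush's handle, mid-thickness (7 mm above the underside).
- brush_tip (a point): Bristle end of the brush, 7 mm above the underside.
- washer: Fixed steel brush washer left or right of the palette. Base 360 x 62 mm; trough walls 60 mm high, 42 mm apart inside, 5 thick, x=-85 to 180 mm. Origin: centre of the underside; +x along the trough, away from the paddle. See-saw lift pivots at x=-70, z=50 mm, between posts 68 mm high. The brush lies in it, tail to +x, its origin near x=55 mm.
- lift (a joint): See-saw lift: 0 = down in the trough, 0.45 rad = stop, fully up (above 0.37 is up). Grows as the paddle is pressed; stiff by friction (about 7 N), no spring: it stays where left. Under the handle it is a tongue 14 mm wide, so fingers pass beside it. Up, the brush slopes by the joint's angle and the last 70 mm of its handle stand above the walls.
- paddle (a point): Centre of the top of the lift's black paddle, 50 x 50 mm, 8 mm thick, 70 mm from the pivot on the washer's -x side. 60 mm above the table when the lift is down; goes down about 30 mm for a full lift.
- palette: Fixed wooden palette board 300 (x) x 240 (y) x 8 mm lying on the table between washer and rack. Origin: centre of its underside. Flat dried paint marks on it have no height.
- rack: Fixed drying rack, board 210 (x) x 215 (y) x 12 mm; origin: centre of its underside. A bar 12 mm thick runs along y at x=55 mm, its underside 46 mm above the table (34 above the board), on posts 8 mm wide at y=-97.5, -32.5, 32.5, 97.5 that part three lanes along x, centred at y=-65, 0, 65 mm. Brushes lie along x, tails at about x=95 mm.
- strip: Strip of paper, 190 x 34 mm, without height, lying on the rack's board along the one empty lane. Origin: its centre; x as the rack's x (its place along x may differ by some mm from the rack's).
- drying_a: Loose brush 190 mm long, 26 mm wide at most, 16 mm thick, already in a lane of the rack. Origin mid-length on the underside, +x to its tail. Leave alone.
- drying_b: Loose brush 190 mm long, 32 mm wide at most, 16 mm thick, already in another lane of the rack. Origin mid-length on the underside, +x to its tail. Leave alone.
- bowl: Loose white bowl, 80 mm across the rim, 48 mm high, standing on the palette. Origin: centre of the underside. Leave alone.
- jar: Loose closed jar, 52 mm across, 60 mm high, standing on the palette. Origin: centre of the underside. Leave alone.
- bottle: Loose amber bottle, 60 mm across, 190 mm high, standing beyond the palette. Origin: centre of the underside. Leave alone.
- tin: Loose steel tin, 84 mm across, 100 mm high, standing beyond the palette. Origin: centre of the underside. Leave alone.
There are look-alikes about, which are no part of the job. Leave any green look-alike of the brush alone.

How it is judged:
On the way, in this order (a step that is already met when the one before it is completed fails the run):
1. the lift is tipped up with the brush still on it (value of joint lift above 0.37 rad and y of brush in the frame of washer between -0.03 and 0.03 m and z of brush_tip in the frame of washer below 0.06 m and contact force between the fingers and brush below 0.1 N), for 0.2 s.
2. the brush lies flat on the palette, let go (contact force between the fingers and brush below 0.1 N and linear speed of brush below 0.03 m/s and x of brush in the frame of palette between -0.13 and 0.13 m and y of brush in the frame of palette between -0.12 and 0.12 m and height (world z) of each of brush_tail, brush_tip below 0.023 m), for 0.2 s.
At the end, for the whole second after the job is handed in: The brush lies flat, free and at rest on the rack in the empty lane, within 15 mm of its centre line and 0.15 rad of its direction, bristles the same way as its neighbours, the tail 75 to 120 mm from the rack's centre, beyond the bar. The lift is still up (above 0.33 rad) (contact force between the fingers and brush below 0.1 N and linear speed of brush below 0.03 m/s and value of joint lift above 0.33 rad and angle between the x axis of brush and the x axis of strip, either way round below 0.15 rad and y of brush in the frame of strip between -0.015 and 0.015 m and x of brush_tail in the frame of rack between 0.075 and 0.12 m and z of brush_tail in the frame of rack between 0.012 and 0.027 m and z of brush_tip in the frame of rack between 0.012 and 0.027 m); the robot touches nothing.
It fails at once if a brush already on the rack is moved more than 20 mm (distance of any of drying_a, drying_b from where it was at the start of the episode above 0.02 m).
It fails at once if the bowl or the jar is moved more than 20 mm (distance of any of bowl, jar from where it was at the start of the episode above 0.02 m).
It fails at once if the bottle or the tin is moved more than 20 mm (distance of any of bottle, tin from where it was at the start of the episode above 0.02 m).
It also fails if it takes over 72 s, if anything falls off the work surface, if the arm or the gripper's body presses on something with over 40 N, if the wrist force passes 120 N, or if a joint passes its speed limit or range.

## Working session

There is one attempt and no reset: what is moved stays moved. The work goes in short steps, Python scripts to look and compute and a shell command to move; the robot and the scene stay as the last step left them, time stands still between calls to the robot, and variables do not carry over. Pictures are saved under pics/ and viewed, at most 10 in all, crops included, and the job is handed in when it is done.

```bash
mkdir -p pics; ls; python3 - <<'E'
from workcell import manip, grab_frame, calibration
import cv2, numpy as np
print(manip.sense()); print(manip.grip_point_offset)
for n in ("scene","side"):
    im=grab_frame(n); cv2.imwrite(f"pics/{n}0.png",im[:,:,::-1]); c=calibration(n); print(n,c)
E
```

```text
pics
{'clock': 0.0, 'qpos': array([-1.52830366e+00,  1.81513771e-01,  1.60799931e+00, -2.91888976e-05,
        1.35379907e+00, -2.06308151e-01]), 'qvel': array([-0.00022436,  0.00032026,  0.00106189, -0.00136494, -0.00163821,
       -0.00068337]), 'joint_efforts': array([ 5.94942521e-04, -4.33870482e+01, -3.41849256e+01,  7.02771940e-02,
        3.85209918e-02, -1.40015545e-04]), 'tool_pos': array([ 0.14156949, -0.55674778,  0.23782968]), 'tool_rot': array([-3.11561115e+00, -3.89605089e-01, -1.76271469e-04]), 'contact_force': array([-0.05068684, -0.54541843, -0.05214466]), 'ft_torque': array([ 0.00509937,  0.05559292, -0.02834502]), 'gripper_force': 0.0, 'gripper_width': 0.08819336580202121}
0.0187
scene {'K': array([[381.31180526,   0.        , 318.54716602],
       [  0.        , 381.31180526, 198.64479817],
       [  0.        ,   0.        ,   1.        ]]), 'T': array([[-0.75045847, -0.56248646,  0.34701739,  0.83566064],
       [ 0.66088977, -0.64348459,  0.38620241,  0.42740191],
       [ 0.00606672,  0.51916911,  0.85465   ,  0.99052932],
       [ 0.        ,  0.        ,  0.        ,  1.        ]])}
side {'K': array([[479.06116888,   0.        , 329.1390455 ],
       [  0.        , 479.06116888, 204.6081564 ],
       [  0.        ,   0.        ,   1.        ]]), 'T': array([[-0.70094235,  0.48762773, -0.5204796 , -0.19673444],
       [-0.71293484, -0.49960406,  0.4920566 ,  0.6228076 ],
       [-0.02009328,  0.71597135,  0.69784044,  0.9634352 ],
       [ 0.        ,  0.        ,  0.        ,  1.        ]])}
```

View pics/scene0.png

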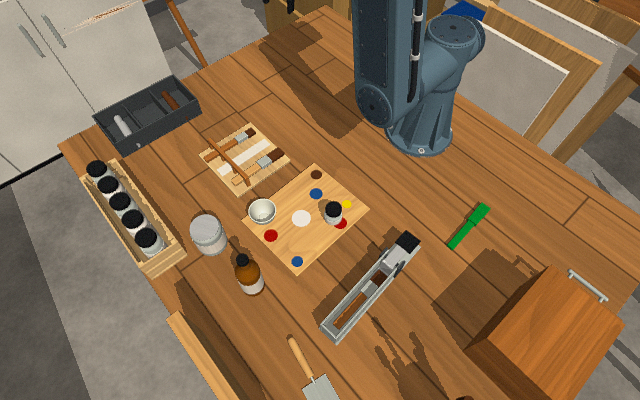

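View pics/side0.png

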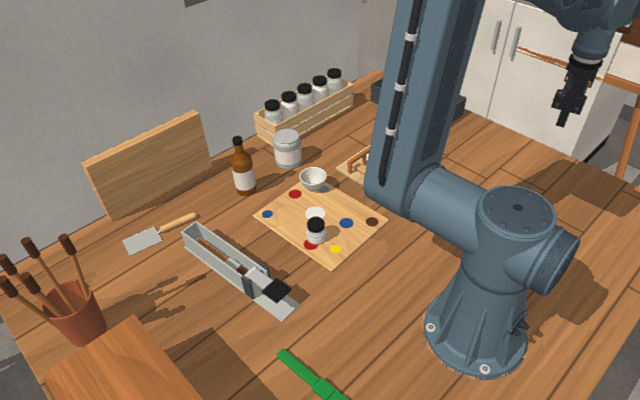

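The scene view shows the washer running from about (410,238), the paddle end, to (335,335). The palette is around (305,218) with the bowl at (262,211) and jar at (333,212). The rack is around (245,157) with the white strip in its middle lane. I'll enlarge these areas.

```bash
python3 - <<'E'
import cv2
im=cv2.imread("pics/scene0.png")
def crop(n,x0,y0,w,h,s): cv2.imwrite(f"pics/{n}.png",cv2.resize(im[y0:y0+h,x0:x0+w],None,fx=s,fy=s,interpolation=cv2.INTER_CUBIC))
crop("c1",195,115,190,165,3.5999); crop("c2",310,225,130,125,4.8)
E
```

```text
(no output)
```

View pics/c1.png

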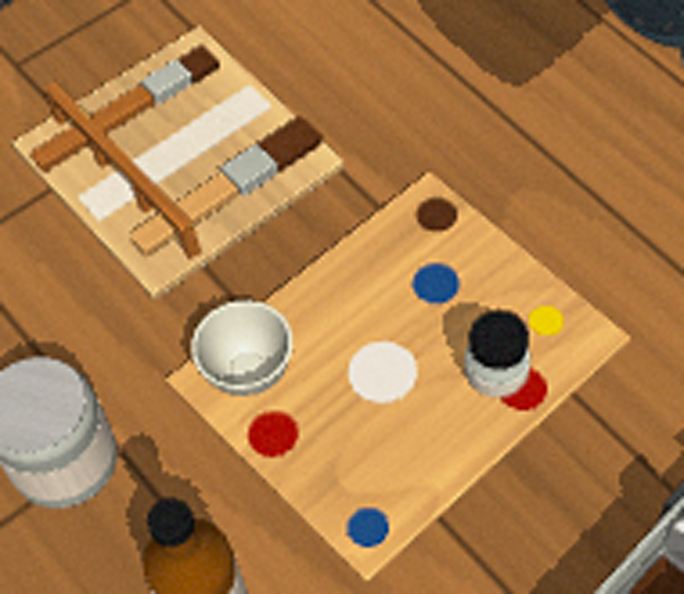

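View pics/c2.png

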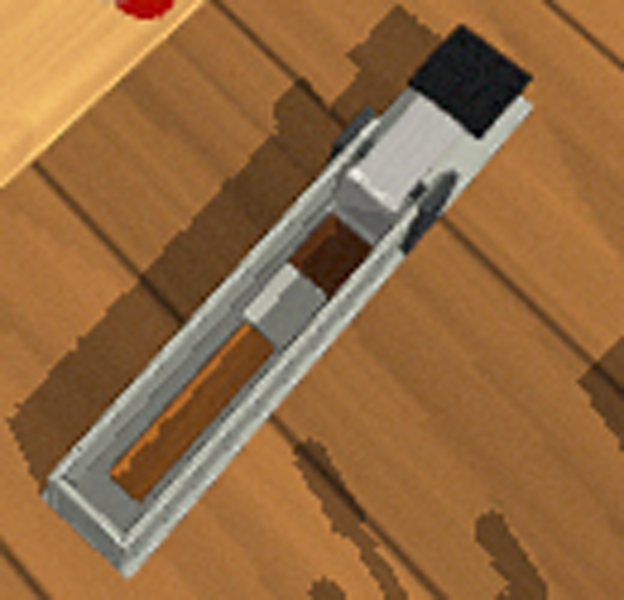

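The crops give me readings, in crop pixels. The rack board's corners are at about (200,25), (342,160), (155,293) and (13,143), and the strip runs from (262,92) to (92,207). The palette corners are (430,172), (630,337), (366,578) and (168,378). The paddle corners are (462,25), (532,77), (482,138) and (411,85), and the trough's end corners are (48,488) and (127,550).

```bash
cat > h.py <<'E'
import numpy as np, cv2
from workcell import manip, grab_frame, calibration
from scipy.spatial.transform import Rotation as R
def px2w(name,p,z,cal=None):
    c=cal or calibration(name); K,T=c["K"],c["T"]
    p=np.atleast_2d(np.array(p,float)); x=(p[:,0]-K[0,2])/K[0,0]; y=(p[:,1]-K[1,2])/K[1,1]
    if name=="wrist":
        r=np.hypot(x,y)+1e-12; d=np.c_[np.sin(r)*x/r,-np.sin(r)*y/r,-np.cos(r)]
    else: d=np.c_[x,-y,-np.ones(len(x))]
    d=d@T[:3,:3].T; o=T[:3,3]
    return o+d*((z-o[2])/d[:,2])[:,None]
E
python3 - <<'E'
from h import *
np.set_printoptions(precision=4,suppress=True)
A=lambda l:[(195+u/3.6,115+v/3.6) for u,v in l]
B=lambda l:[(310+u/4.8,225+v/4.8) for u,v in l]
def show(n,P):
    print(n,P[:,:2].tolist() and np.round(P[:,:2],4).tolist(),"mean",P[:,:2].mean(0))
r=px2w("scene",A([(200,25),(342,158),(155,291),(13,143)]),.012);show("rack",r)
print(np.linalg.norm(np.diff(r,axis=0),axis=1))
s=px2w("scene",A([(247,86),(271,103),(105,219),(80,195)]),.012);show("strip",s)
d=px2w("scene",A([(143,243),(307,132)]),.022);show("drb tail,tip",d); v=d[1]-d[0];print(np.degrees(np.arctan2(v[1],v[0])),np.linalg.norm(v))
d=px2w("scene",A([(43,157),(208,60)]),.022);show("dra",d);v=d[1]-d[0];print(np.degrees(np.arctan2(v[1],v[0])),np.linalg.norm(v))
p=px2w("scene",A([(430,172),(630,337),(366,576),(168,378)]),.008);show("pal",p)
print(np.linalg.norm(np.diff(p,axis=0),axis=1))
for q in (r,p):
  for i in (0,1): v=q[i+1]-q[i];w=q[(i+2)%4]-q[(i+3)%4]; print("ang",np.degrees(np.arctan2(v[1],v[0])), np.degrees(np.arctan2(-w[1],-w[0])))
show("bowl rim",px2w("scene",A([(242,345)]),.056));show("jar",px2w("scene",A([(498,337)]),.068))
k=px2w("scene",B([(462,25),(532,77),(482,138),(411,85)]),.06);show("pad",k)
e=px2w("scene",B([(48,488),(127,550)]),.06);show("end",e)
v=e.mean(0)-k.mean(0);print("washer ang",np.degrees(np.arctan2(v[1],v[0])),np.linalg.norm(v))
v/=np.linalg.norm(v);print("origin",k.mean(0)+v*.14, e.mean(0)-v*.18)
show("brush tail",px2w("scene",B([(112,470),(137,500)]),.03)); show("tip",px2w("scene",B([(335,215),(372,242)]),.03))
E
```

```text
rack [[0.4106, -0.3977], [0.4087, -0.1868], [0.6143, -0.1818], [0.6198, -0.3932]] mean [ 0.5134 -0.2899]
[0.2109 0.2057 0.2116]
strip [[0.4223, -0.3086], [0.4179, -0.2781], [0.6045, -0.2703], [0.6066, -0.3059]] mean [ 0.5128 -0.2907]
drb tail,tip [[0.5966, -0.2215], [0.4183, -0.2235]] mean [ 0.5074 -0.2225]
-179.33685613161052 0.17832358104666549
dra [[0.6105, -0.3543], [0.4348, -0.3495]] mean [ 0.5227 -0.3519]
178.4415497040758 0.17571610474894692
pal [[0.3579, -0.1259], [0.3445, 0.11], [0.6396, 0.1249], [0.6533, -0.1093]] mean [ 0.4989 -0.0001]
[0.2363 0.2955 0.2346]
ang 90.51635019720926 -88.51421777541289
ang 1.4104728149771089 -178.78567948871694
ang 93.24669289221112 -86.64984429131823
ang 2.884039020399636 -176.78317433657438
bowl rim [[0.6019, -0.069]] mean [ 0.6019 -0.069 ]
jar [[0.4515, 0.062]] mean [0.4515 0.062 ]
pad [[0.3445, 0.2395], [0.3393, 0.287], [0.388, 0.2931], [0.3938, 0.2458]] mean [0.3664 0.2664]
end [[0.69, 0.2758], [0.6806, 0.3231]] mean [0.6853 0.2994]
washer ang 5.917851756032683 0.32060508259229187
origin [0.5057 0.2808 0.06  ] [0.5063 0.2809 0.06  ]
brush tail [[0.6547, 0.2858], [0.6553, 0.3052]] mean [0.655  0.2955]
tip [[0.4693, 0.2657], [0.4652, 0.2899]] mean [0.4672 0.2778]
```

The measurements agree: known dimensions come out within a few mm. The washer origin is at (0.506,0.281) with yaw 5.9°, the palette centre at (0.499,0) with yaw about 3°, and the rack centre at (0.513,-0.290) with yaw about 1.2°. I'll move to above the paddle with the fingers closed.

```bash
cat > w.py <<'E'
# usage: w.py x y z yaw_deg : shift in tool axes to get to target
import sys; from h import *
s=manip.sense(); M=R.from_rotvec(s["tool_rot"]).as_matrix(); t=np.array([float(a) for a in sys.argv[1:4]])
yaw=np.degrees(np.arctan2(M[1,0],M[0,0])); tilt=np.degrees(np.arccos(-M[2,2]))
print("clk %.2f"%s["clock"],"pos",s["tool_pos"].round(4),"yaw %.2f tilt %.2f"%(yaw,tilt),"F",s["contact_force"].round(1),"w %.4f"%s["gripper_width"],"gf %.1f"%s["gripper_force"])
d=t-s["tool_pos"]; rz=yaw-float(sys.argv[4]) if len(sys.argv)>4 else 0
print("shift now-axes",(M.T@d).round(4),"rz",round(rz,2),"shift after turn",((M@R.from_euler('z',rz,degrees=True).as_matrix()).T@d).round(4))
E
python3 -m jog '{"xyz":[[0,0,0],[0.023,-0.027,0],[0.023,-0.027,0],[0.023,-0.027,0],[0.023,-0.027,0],[0.023,-0.027,0],[0.023,-0.027,0],[0.023,-0.027,0]],"rot":[[0,0,8.35],[0,0,0],[0,0,0],[0,0,0],[0,0,0],[0,0,0],[0,0,0],[0,0,0]]}' 255 20
python3 -m jog '{"xyz":[[0.023,-0.027,0],[0.023,-0.027,0],[0.023,-0.027,0],[0.023,-0.027,0],[0.023,-0.027,0],[0.023,-0.027,0],[0.023,-0.027,0],[0,0,0]],"rot":[[0,0,0],[0,0,0],[0,0,0],[0,0,0],[0,0,0],[0,0,0],[0,0,0],[0,0,0]]}'
python3 w.py .3618 .266 .09 5.9
```

```text
clock: 0.9
tool_pos: [0.2828, -0.3513, 0.2384]
tool_rot: [-3.137, -0.161, 0.0]
contact_force: [0.1, -1.1, -0.1]
gripper_width: 0.0264
gripper_force: 0.0
clock: 1.7
tool_pos: [0.4242, -0.1451, 0.2384]
tool_rot: [-3.136, -0.169, -0.0]
contact_force: [-0.5, -1.6, 0.2]
gripper_width: 0.0003
gripper_force: 0.0
clk 1.70 pos [ 0.4242 -0.1451  0.2384] yaw 6.17 tilt 0.08 F [-0.5 -1.6  0.2] w 0.0003 gf 0.0
shift now-axes [-0.0179 -0.4152  0.149 ] rz 0.27 shift after turn [-0.0198 -0.4151  0.149 ]
```

```bash

python3 -m jog '{"xyz":[[-0.0015,-0.035,0],[-0.0015,-0.035,0],[-0.0015,-0.035,0],[-0.0015,-0.035,0],[-0.0015,-0.035,0],[-0.0015,-0.035,0],[-0.0015,-0.035,0],[-0.0015,-0.035,0]],"rot":[[0,0,0.3],[0,0,0],[0,0,0],[0,0,0],[0,0,0],[0,0,0],[0,0,0],[0,0,0]]}'
python3 -m jog '{"xyz":[[-0.002,-0.034,0],[-0.002,-0.034,0],[-0.002,-0.034,0],[-0.002,-0.033,0],[0,0,0.04],[0,0,0.04],[0,0,0.04],[0,0,0.03]],"rot":[[0,0,0],[0,0,0],[0,0,0],[0,0,0],[0,0,0],[0,0,0],[0,0,0],[0,0,0]]}'
python3 -m jog '{"xyz":[[0,0,0],[0,0,0]],"rot":[[0,0,0],[0,0,0]]}'
python3 w.py .3618 .266 .065 5.9
```

```text
clock: 2.5
tool_pos: [0.3831, 0.1298, 0.2386]
tool_rot: [3.137, 0.152, 0.0]
contact_force: [0.1, 0.7, 0.2]
gripper_width: 0.0003
gripper_force: 0.0
clock: 3.3
tool_pos: [0.3614, 0.2617, 0.0863]
tool_rot: [3.137, 0.154, -0.003]
contact_force: [-0.2, -0.1, -0.8]
gripper_width: 0.0006
gripper_force: 0.0
clock: 3.5
tool_pos: [0.3626, 0.2623, 0.0889]
tool_rot: [3.137, 0.153, -0.002]
contact_force: [0.4, 0.4, 0.9]
gripper_width: 0.0007
gripper_force: 0.0
clk 3.50 pos [0.3626 0.2623 0.0889] yaw 5.57 tilt 0.07 F [0.4 0.4 0.9] w 0.0007 gf 0.0
shift now-axes [-0.0004 -0.0038  0.0239] rz -0.33 shift after turn [-0.0003 -0.0038  0.0239]
```

```bash

python3 -m jog '{"xyz":[[0,-0.004,0.014],[0,0,0.012],[0,0,0.006],[0,0,0.006],[0,0,0.005],[0,0,0.005],[0,0,0],[0,0,0]],"rot":[[0,0,0],[0,0,0],[0,0,0],[0,0,0],[0,0,0],[0,0,0],[0,0,0],[0,0,0]]}'
python3 -m jog '{"xyz":[[0,0,0.004],[0,0,0.003],[0,0,0.002],[0,0,0]],"rot":[[0,0,0],[0,0,0],[0,0,0],[0,0,0]]}'
python3 -m jog '{"xyz":[[0,0,0.003],[0,0,0]],"rot":[[0,0,0],[0,0,0]]}'
python3 w.py .3618 .266 .065 5.9
```

```text
clock: 4.3
tool_pos: [0.3627, 0.267, 0.0414]
tool_rot: [-3.137, -0.154, -0.002]
contact_force: [0.9, 0.2, 2.1]
gripper_width: 0.0001
gripper_force: 0.7
clock: 4.7
tool_pos: [0.3636, 0.2672, 0.0327]
tool_rot: [-3.137, -0.153, -0.005]
contact_force: [0.7, -0.8, 3.5]
gripper_width: 0.0006
gripper_force: 1.7
clock: 4.9
tool_pos: [0.3641, 0.2674, 0.0303]
tool_rot: [-3.137, -0.154, -0.006]
contact_force: [-0.4, 0.1, 10.1]
gripper_width: 0.0005
gripper_force: 4.3
clk 4.90 pos [0.3641 0.2674 0.0303] yaw 5.61 tilt 0.24 F [-0.4  0.1 10.1] w 0.0005 gf 4.3
shift now-axes [-0.0023  0.0011 -0.0347] rz -0.29 shift after turn [-0.0023  0.0011 -0.0347]
```

```bash

python3 -m jog '{"xyz":[[0,0,0.002],[0,0,0]],"rot":[[0,0,0],[0,0,0]]}'
python3 -m jog '{"xyz":[[0,0,0.002],[0,0,0]],"rot":[[0,0,0],[0,0,0]]}'
python3 -m jog '{"xyz":[[0,0,0.002],[0,0,0]],"rot":[[0,0,0],[0,0,0]]}'
python3 - <<'E'
from h import *
im=grab_frame("scene"); cv2.imwrite("pics/s2.png",cv2.resize(im[200:350,270:470],None,fx=4,fy=4,interpolation=cv2.INTER_CUBIC)[:,:,::-1])
E
```

```text
clock: 5.1
tool_pos: [0.3644, 0.2675, 0.0296]
tool_rot: [-3.137, -0.154, -0.006]
contact_force: [-5.3, -4.9, 27.9]
gripper_width: 0.0001
gripper_force: 14.0
clock: 5.3
tool_pos: [0.3646, 0.2676, 0.0291]
tool_rot: [-3.137, -0.155, -0.006]
contact_force: [-12.8, -8.0, 48.2]
gripper_width: 0.0002
gripper_force: 24.7
clock: 5.5
tool_pos: [0.3648, 0.2676, 0.0287]
tool_rot: [3.138, 0.156, 0.006]
contact_force: [-19.7, -12.5, 69.0]
gripper_width: 0.0005
gripper_force: 35.9
```

View pics/s2.png

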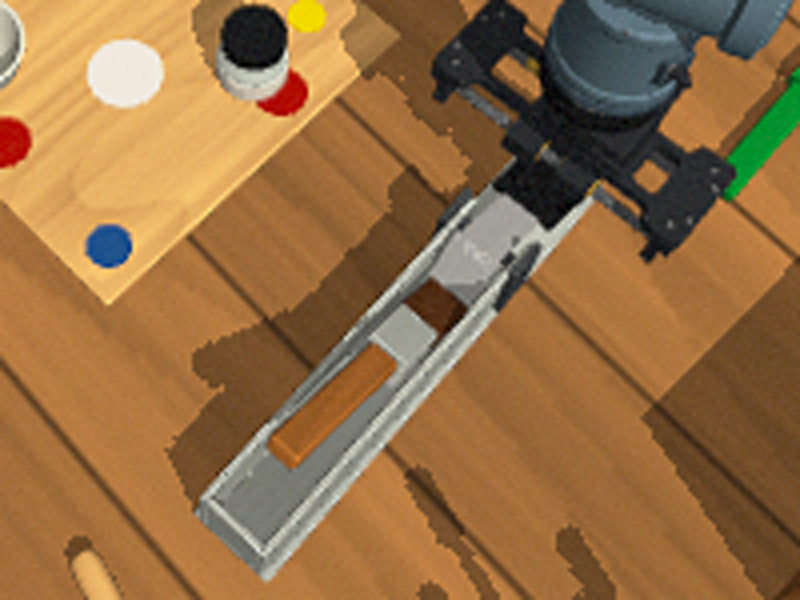

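The image shows the paddle at its stop and the lift up. The tail's top edge is at crop (270,438)–(290,468), still inside the washer's width. I'll back off and work out where the sloping handle is.

```bash

python3 -m jog '{"xyz":[[0,0,-0.01],[0,0,-0.03],[0,0,-0.04],[0,0,-0.04],[0,0,-0.04],[0,0,-0.02],[0,0,0]],"rot":[[0,0,0],[0,0,0],[0,0,0],[0,0,0],[0,0,0],[0,0,0],[0,0,0]]}' 0
python3 - <<'E'
from h import *
im=grab_frame("scene"); a=cv2.resize(im[225:350,310:440],None,fx=4,fy=4,interpolation=cv2.INTER_CUBIC)
cv2.imwrite("pics/s3.png",a[:,:,::-1])
np.set_printoptions(precision=4,suppress=True)
c=calibration("scene"); o=c["T"][:3,3]
a=np.radians(5.9); ax=np.array([np.cos(a),np.sin(a),0]); ay=np.array([-np.sin(a),np.cos(a),0]); w0=np.array([.506,.281,0])
def plane(p):
    q=px2w("scene",p,0,c); d=q-o; t=((w0-o)@ay)/(d@ay); P=o+d*t[:,None]; return np.c_[(P-w0)@ax,P[:,2]]
P=plane([(270+280/4,200+453/4),(270+378/4,200+356/4),(270+415/4,200+323/4),(270+434/4,200+297/4)])
print("tail-top, handle/ferrule, ferrule/bristle (washer x,z)",P)
v=P[0]-P[1];print(np.degrees(np.arctan2(v[1],v[0])),np.linalg.norm(v))
E
python3 w.py .3618 .266 .065 5.9
```

```text
clock: 6.25
tool_pos: [0.364, 0.2676, 0.2062]
tool_rot: [-3.136, -0.154, -0.01]
contact_force: [0.2, 0.8, -0.3]
gripper_width: 0.0544
gripper_force: 0.0
tail-top, handle/ferrule, ferrule/bristle (washer x,z) [[ 0.1443  0.1363]
 [ 0.0513  0.0957]
 [ 0.0096  0.0666]
 [-0.0064  0.0812]]
23.590158937991912 0.101409224764251
clk 6.30 pos [0.3628 0.2671 0.2039] yaw 5.61 tilt 0.19 F [-0.8  0.1 -0.6] w 0.0584 gf 0.0
shift now-axes [-0.0015  0.0011  0.1389] rz -0.29 shift after turn [-0.0015  0.0011  0.1389]
```

View pics/s3.png

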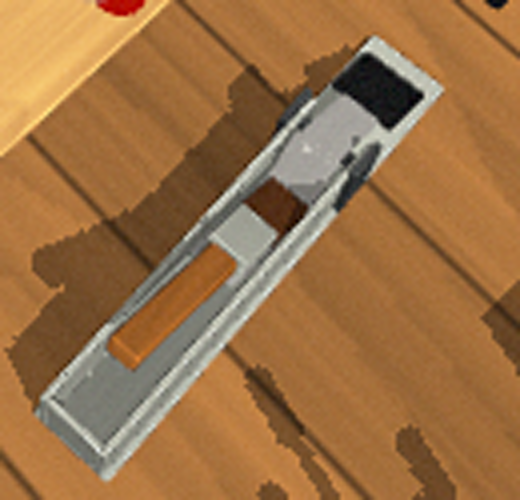

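The lift stays up. The tail's top edge is at about crop (110,337)–(134,358). I'll take the side view to triangulate its height.

```bash

python3 - <<'E'
from h import *
im=grab_frame("side"); a=cv2.resize(im[210:325,175:305],None,fx=5,fy=5,interpolation=cv2.INTER_CUBIC)
cv2.imwrite("pics/s4.png",a[:,:,::-1])
E
```

```text
(no output)
```

View pics/s4.png

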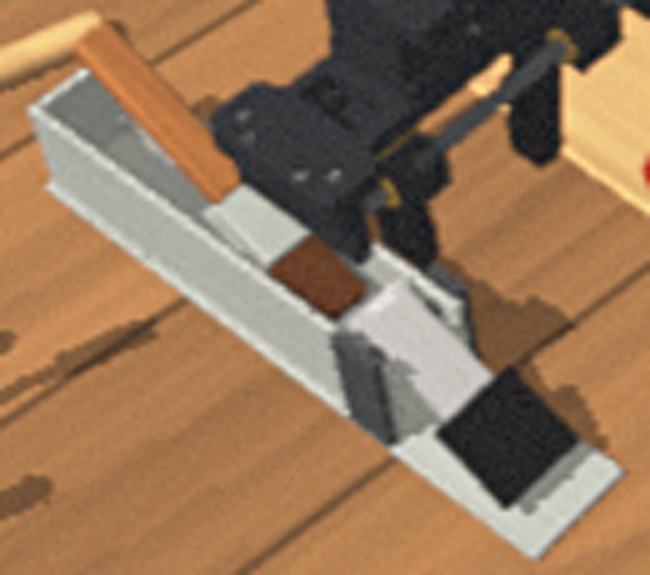

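In the side crop the tail's top edge is at (77,42)–(103,20) and the handle/ferrule edge at (208,203)–(238,183). I'll fit the brush pose to both views.

```bash

python3 - <<'E'
from h import *
from scipy.optimize import least_squares
np.set_printoptions(precision=4,suppress=True)
C={n:calibration(n) for n in("scene","side")}
def proj(n,P):
    T=C[n]["T"];K=C[n]["K"];q=(P-T[:3,3])@T[:3,:3]; return np.c_[K[0,0]*q[:,0]/-q[:,2]+K[0,2],-K[1,1]*q[:,1]/-q[:,2]+K[1,2]]
w0=np.array([.506,.281,0])
side=np.array([(77,42),(103,20),(208,203),(238,183),(270,268),(308,238)])/5+[175,210]
sb=np.array([(95,.011,14),(95,-.011,14),(-15,.011,15),(-15,-.011,15),(-55,.015,16),(-55,-.015,16)])
sc=np.array([(203,243),(237,268),(248,205),(278,232),(135,368)])/4+[310,225]
cb=np.array([(-15,-.011,15),(-15,.011,15),(-55,-.015,16),(-55,.015,16),(95,.011,0)])
def pts(p,b):
    b=b*[1e-3,1,1e-3]; x,y,z,s,yw=p; 
    M=R.from_euler('z',yw).as_matrix()@R.from_euler('y',-s).as_matrix()
    return w0+R.from_euler('z',5.9,degrees=True).apply([x,y,z])+b@M.T
def f(p): return np.r_[(proj("side",pts(p,sb))-side).ravel(),(proj("scene",pts(p,cb))-sc).ravel(),(p[3]-.45)*60,(p[4]-.103)*40]
r=least_squares(f,[.05,0,.07,.45,.103]);p=r.x
print("origin in washer x,y,z, slope, yaw",p);print(r.fun.round(1))
for bx in (55,60,65): print(bx, "underside",pts(p,np.array([[bx,0,0]])),"mid",pts(p,np.array([[bx,0,7]])))
E
```

```text
origin in washer x,y,z, slope, yaw [0.0595 0.0007 0.0676 0.4639 0.0828]
[-1.4  0.   0.6 -0.5  1.9  0.3  2.9 -1.  -0.8  0.1  1.  -1.3  2.8 -0.2
  1.2 -0.4 -1.1  0.5  0.5  1.7 -1.2  2.4  0.8 -0.8]
55 underside [[0.6141 0.2919 0.0922]] mid [[0.611  0.2916 0.0985]]
60 underside [[0.6186 0.2923 0.0945]] mid [[0.6155 0.292  0.1007]]
65 underside [[0.6231 0.2926 0.0967]] mid [[0.6199 0.2924 0.103 ]]
```

```bash

python3 -m jog '{"xyz":[[0,0,0],[0,0,0],[0,0,0],[0,0,0],[0,0,0]],"rot":[[0,6.4,0],[0,6.4,0],[0,6.4,0],[0,6.5,0],[0,0,0]]}' 110
python3 w.py .586 .289 .1655
```

```text
clock: 6.85
tool_pos: [0.3581, 0.2658, 0.1986]
tool_rot: [-3.042, -0.153, -0.686]
contact_force: [-1.2, -0.8, -1.0]
gripper_width: 0.0498
gripper_force: 0.0
clk 6.85 pos [0.3581 0.2658 0.1986] yaw 5.80 tilt 25.40 F [-1.2 -0.8 -1. ] w 0.0498 gf 0.0
shift now-axes [ 0.1928 -0.0004  0.1282] rz 0 shift after turn [ 0.1928 -0.0004  0.1282]
```

```bash

python3 -m jog '{"xyz":[[0.032,0,0.021],[0.032,0,0.021],[0.032,0,0.021],[0.032,0,0.021],[0.032,0,0.022],[0.032,0,0.022],[0,0,0],[0,0,0]],"rot":[[0,0,0],[0,0,0],[0,0,0],[0,0,0],[0,0,0],[0,0,0],[0,0,0],[0,0,0]]}'
python3 w.py .621 .2925 .0935 
python3 - <<'E'
from h import *
im=grab_frame("wrist"); cv2.imwrite("pics/w1.png",im[:,:,::-1])
E
```

```text
clock: 7.65
tool_pos: [0.5893, 0.2882, 0.1678]
tool_rot: [-3.042, -0.147, -0.685]
contact_force: [-0.2, 0.7, 0.8]
gripper_width: 0.0503
gripper_force: 0.0
clk 7.65 pos [0.5893 0.2882 0.1678] yaw 5.55 tilt 25.37 F [-0.2  0.7  0.8] w 0.0503 gf 0.0
shift now-axes [-0.003  -0.0013  0.0809] rz 0 shift after turn [-0.003  -0.0013  0.0809]
```

View pics/w1.png

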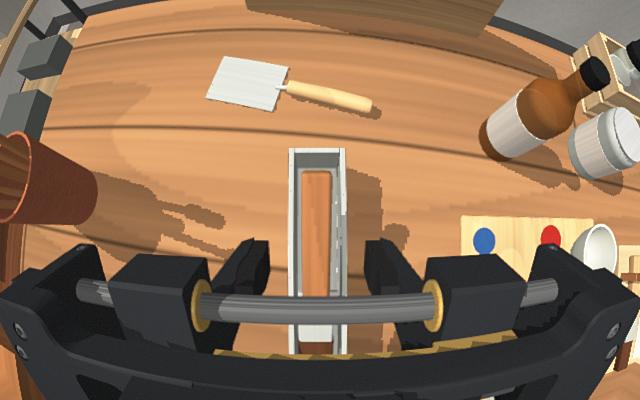

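The wrist view shows the handle at columns 302–332, centred between the fingers, whose inner edges are at about 268 and 367. I'll go in and grip.

```bash

python3 -m jog '{"xyz":[[-0.003,-0.001,0.02],[0,0,0.02],[0,0,0.015],[0,0,0.015],[0,0,0.01],[0,0,0]],"rot":[[0,0,0],[0,0,0],[0,0,0],[0,0,0],[0,0,0],[0,0,0]]}'
python3 w.py .621 .2925 .0935 
python3 -m jog '{"xyz":[[0,0,0],[0,0,0],[0,0,0],[0,0,0],[0,0,0],[0,0,0]],"rot":[[0,0,0],[0,0,0],[0,0,0],[0,0,0],[0,0,0],[0,0,0]]}' 255 45
```

```text
clock: 8.3
tool_pos: [0.62, 0.2931, 0.0959]
tool_rot: [-3.04, -0.149, -0.689]
contact_force: [-0.5, 0.2, -0.9]
gripper_width: 0.05
gripper_force: 0.0
clk 8.30 pos [0.62   0.2931 0.0959] yaw 5.63 tilt 25.54 F [-0.5  0.2 -0.9] w 0.0500 gf 0.0
shift now-axes [-0.0002  0.0007  0.0026] rz 0 shift after turn [-0.0002  0.0007  0.0026]
clock: 8.9
tool_pos: [0.6214, 0.2934, 0.0977]
tool_rot: [-3.038, -0.149, -0.694]
contact_force: [-0.0, -0.6, 1.3]
gripper_width: 0.0215
gripper_force: 45.0
```

```bash

python3 -m jog '{"xyz":[[0.004,0,-0.009],[0.008,0,-0.018],[0.013,0,-0.027],[0.013,0,-0.027],[0.013,0,-0.027],[0,0,0]],"rot":[[0,0,0],[0,0,0],[0,0,0],[0,0,0],[0,0,0],[0,0,0]]}'
python3 -m jog '{"xyz":[[0,0,0],[0,0,0],[0,0,0],[0,0,0],[0,0,0]],"rot":[[0,-6.4,0],[0,-6.4,0],[0,-6.4,0],[0,-6.3,0],[0,0,0]]}'
python3 w.py .559 .011 .2 30
python3 - <<'E'
from h import *
print(px2w("scene",[(253,291),(211,250)],0)); im=grab_frame("side"); cv2.imwrite("pics/s5.png",im[:,:,::-1])
E
```

```text
clock: 9.5
tool_pos: [0.6231, 0.2942, 0.2235]
tool_rot: [-3.032, -0.148, -0.707]
contact_force: [0.0, -0.4, 0.4]
gripper_width: 0.0214
gripper_force: 45.0
clock: 10.0
tool_pos: [0.6216, 0.2924, 0.2145]
tool_rot: [3.137, 0.151, 0.0]
contact_force: [-0.3, -1.4, -1.5]
gripper_width: 0.0216
gripper_force: 45.0
clk 10.00 pos [0.6216 0.2924 0.2145] yaw 5.52 tilt 0.03 F [-0.3 -1.4 -1.5] w 0.0216 gf 45.0
shift now-axes [-0.0894  0.2741  0.0146] rz -24.48 shift after turn [-0.1949  0.2124  0.0146]
[[ 0.75312525  0.08026133  0.        ]
 [ 0.77192863 -0.09224093  0.        ]]
```

View pics/s5.png

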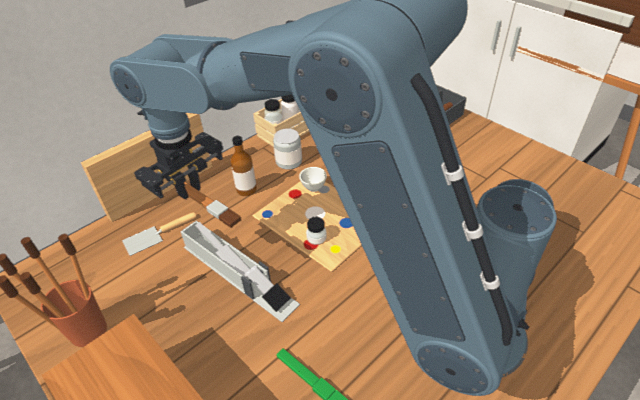

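The side view shows the brush held and about level, with the lift still up. I'll carry it over the palette.

```bash

python3 -m jog '{"xyz":[[0,0,0],[0,0,0],[0,0,0],[-0.02,0.022,0],[-0.025,0.027,0],[-0.025,0.027,0],[-0.025,0.027,0],[-0.025,0.027,0]],"rot":[[0,0,-8.2],[0,0,-8.2],[0,0,-8.1],[0,0,0],[0,0,0],[0,0,0],[0,0,0],[0,0,0]]}'
python3 -m jog '{"xyz":[[-0.025,0.027,0],[-0.025,0.028,0],[-0.025,0.027,0],[0,0,0.03],[0,0,0.04],[0,0,0.03],[0,0,0.03],[0,0,0]],"rot":[[0,0,0],[0,0,0],[0,0,0],[0,0,0],[0,0,0],[0,0,0],[0,0,0],[0,0,0]]}'
python3 w.py .559 .011 .03 30
```

```text
clock: 10.85
tool_pos: [0.58, 0.1197, 0.2159]
tool_rot: [3.032, 0.817, 0.008]
contact_force: [0.0, 0.2, -0.2]
gripper_width: 0.0218
gripper_force: 45.0
clock: 11.65
tool_pos: [0.5537, 0.0131, 0.0819]
tool_rot: [-3.031, -0.816, 0.005]
contact_force: [-0.6, -0.5, -0.7]
gripper_width: 0.0215
gripper_force: 45.0
clk 11.65 pos [0.5537 0.0131 0.0819] yaw 30.13 tilt 0.22 F [-0.6 -0.5 -0.7] w 0.0215 gf 45.0
shift now-axes [0.0036 0.0046 0.0519] rz 0.13 shift after turn [0.0036 0.0046 0.0519]
```

```bash

python3 -m jog '{"xyz":[[0.003,0.004,0.02],[0,0,0.02],[0,0,0.011],[0,0,0.005],[0,0,0.004],[0,0,0]],"rot":[[0,0,0],[0,0,0],[0,0,0],[0,0,0],[0,0,0],[0,0,0]]}'
python3 -m jog '{"xyz":[[0,0,0.003],[0,0,0.002],[0,0,0]],"rot":[[0,0,0],[0,0,0],[0,0,0]]}'
python3 -m jog '{"xyz":[[0,0,0.002],[0,0,0]],"rot":[[0,0,0],[0,0,0]]}'
python3 w.py .559 .011 .03 30
```

```text
clock: 12.25
tool_pos: [0.5634, 0.0101, 0.0269]
tool_rot: [3.033, 0.816, 0.006]
contact_force: [1.0, 0.2, 0.7]
gripper_width: 0.0216
gripper_force: 45.0
clock: 12.55
tool_pos: [0.5632, 0.0101, 0.0214]
tool_rot: [3.033, 0.816, 0.005]
contact_force: [-0.5, 0.3, -1.0]
gripper_width: 0.0218
gripper_force: 45.0
clock: 12.75
tool_pos: [0.5631, 0.0101, 0.0192]
tool_rot: [3.033, 0.816, 0.005]
contact_force: [0.4, -0.2, -1.0]
gripper_width: 0.0213
gripper_force: 45.0
clk 12.75 pos [0.5631 0.0101 0.0192] yaw 30.10 tilt 0.19 F [ 0.4 -0.2 -1. ] w 0.0213 gf 45.0
shift now-axes [-0.0031 -0.0028 -0.0108] rz 0.1 shift after turn [-0.0031 -0.0028 -0.0108]
```

```bash

python3 -m jog '{"xyz":[[0,0,0.003],[0,0,0.002],[0,0,0]],"rot":[[0,0,0],[0,0,0],[0,0,0]]}'
python3 -m jog '{"xyz":[[0,0,0.002],[0,0,0]],"rot":[[0,0,0],[0,0,0]]}'
python3 -m jog '{"xyz":[[0,0,0.001],[0,0,0]],"rot":[[0,0,0],[0,0,0]]}'
```

```text
clock: 13.05
tool_pos: [0.5629, 0.0101, 0.0139]
tool_rot: [3.034, 0.816, 0.004]
contact_force: [-0.7, 0.4, -1.2]
gripper_width: 0.0216
gripper_force: 45.0
clock: 13.25
tool_pos: [0.5631, 0.0101, 0.0121]
tool_rot: [3.033, 0.816, 0.005]
contact_force: [-0.1, -0.2, -0.9]
gripper_width: 0.0219
gripper_force: 45.0
clock: 13.45
tool_pos: [0.5632, 0.0101, 0.0113]
tool_rot: [3.033, 0.816, 0.005]
contact_force: [-0.0, 0.3, -0.6]
gripper_width: 0.0215
gripper_force: 45.0
```

```bash

python3 -m jog '{"xyz":[[0,0,0.001],[0,0,0]],"rot":[[0,0,0],[0,0,0]]}'
python3 -m jog '{"xyz":[[0,0,0],[0,0,0],[0,0,0],[0,0,0]],"rot":[[0,0,0],[0,0,0],[0,0,0],[0,0,0]]}' 145
python3 -m jog '{"xyz":[[0,0,-0.02],[0,0,-0.03],[0,0,-0.04],[0,0,-0.02],[0,0,0],[0,0,0]],"rot":[[0,0,0],[0,0,0],[0,0,0],[0,0,0],[0,0,0],[0,0,0]]}' 
python3 w.py .505 -.02 .1 30
python3 - <<'E'
from h import *
cv2.imwrite("pics/w2.png",grab_frame("wrist")[:,:,::-1]); np.save("cal_w2.npy",calibration("wrist"),allow_pickle=True)
a=grab_frame("scene"); cv2.imwrite("pics/s6.png",cv2.resize(a[140:300,200:400],None,fx=4,fy=3.75,interpolation=cv2.INTER_CUBIC)[:,:,::-1])
E
```

```text
clock: 13.65
tool_pos: [0.5632, 0.0101, 0.0103]
tool_rot: [3.033, 0.816, 0.005]
contact_force: [-0.4, 0.5, -0.9]
gripper_width: 0.0216
gripper_force: 45.0
clock: 14.05
tool_pos: [0.5633, 0.0101, 0.0105]
tool_rot: [3.033, 0.816, 0.006]
contact_force: [-0.1, 0.4, -0.2]
gripper_width: 0.0382
gripper_force: 0.0
clock: 14.65
tool_pos: [0.5627, 0.0101, 0.1202]
tool_rot: [3.033, 0.816, 0.006]
contact_force: [0.6, -0.5, 0.1]
gripper_width: 0.0381
gripper_force: 0.0
clk 14.65 pos [0.5627 0.0101 0.1202] yaw 30.11 tilt 0.22 F [ 0.6 -0.5  0.1] w 0.0381 gf 0.0
shift now-axes [-0.0651 -0.003   0.02  ] rz 0.11 shift after turn [-0.0651 -0.0029  0.02  ]
```

View pics/w2.png

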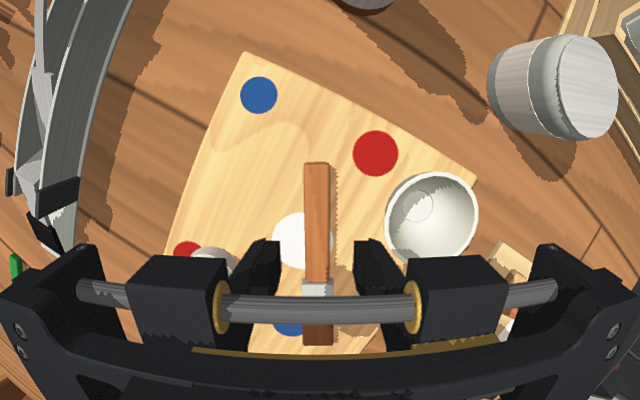

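The wrist view shows the brush lying free on the palette: tail edge at (316,163), handle/ferrule edge at (317,281), bristle end at (318,345). The fingers are clear of it. That was my last picture, so from here I use image code only.

```bash

python3 - <<'E'
from h import *
np.set_printoptions(precision=4,suppress=True)
c=np.load("cal_w2.npy",allow_pickle=True).item()
P=np.r_[px2w("wrist",[(316,163),(317,281)],.022,c),px2w("wrist",[(318,345)],.021,c)]
print(P); 
for i,j in((0,1),(0,2)):
    v=P[i]-P[j];print(np.degrees(np.arctan2(v[1],v[0])),np.linalg.norm(v[:2]))
u=(P[0]-P[2])[:2];u/=np.linalg.norm(u);t=P[:,:2]@u
print("origin est from tail, junction, tip",P[0,:2]-.095*u,P[1,:2]+.015*u,P[2,:2]+.095*u)
# handle edges in scene crop by colour, for cross-check
im=cv2.imread("pics/s6.png"); 
E
```

```text
[[ 0.5908  0.0274  0.022 ]
 [ 0.499  -0.0269  0.022 ]
 [ 0.43   -0.0682  0.021 ]]
30.599911758150178 0.10659187735036321
30.740998834291666 0.1870302023935652
origin est from tail, junction, tip [ 0.5091 -0.0212] [ 0.5119 -0.0192] [ 0.5117 -0.0196]
```

```bash

python3 -m jog '{"xyz":[[-0.03,0,0],[-0.028,0,0],[0,0,0.03],[0,0,0.03],[0,0,0.02],[0,0,0],[0,0,0]],"rot":[[0,0,-0.3],[0,0,0],[0,0,0],[0,0,0],[0,0,0],[0,0,0],[0,0,0]]}'
python3 w.py .5126 -.019 .0125 30.4
```

```text
clock: 15.45
tool_pos: [0.5121, -0.0189, 0.0393]
tool_rot: [-3.031, -0.824, -0.002]
contact_force: [0.7, -0.5, 0.3]
gripper_width: 0.0383
gripper_force: 0.0
clk 15.45 pos [ 0.5121 -0.0189  0.0393] yaw 30.40 tilt 0.08 F [ 0.7 -0.5  0.3] w 0.0383 gf 0.0
shift now-axes [0.0003 0.0003 0.0268] rz 0.0 shift after turn [0.0003 0.0003 0.0268]
```

```bash

python3 -m jog '{"xyz":[[0,0,0.013],[0,0,0.013],[0,0,0],[0,0,0]],"rot":[[0,0,0],[0,0,0],[0,0,0],[0,0,0]]}'
python3 -m jog '{"xyz":[[0,0,0],[0,0,0],[0,0,0],[0,0,0],[0,0,0]],"rot":[[0,0,0],[0,0,0],[0,0,0],[0,0,0],[0,0,0]]}' 255 40
python3 w.py .5126 -.019 .0125 30.4
python3 -m jog '{"xyz":[[0,0,-0.02],[0,0,-0.04],[0,0,-0.04],[0,0,-0.03],[0,0,0],[0,0,0],[0,0,0],[0,0,0]],"rot":[[0,0,0],[0,0,0],[0,0,0],[0,0,0],[0,0,7.3],[0,0,7.3],[0,0,7.3],[0,0,7.3]]}'
python3 w.py .441 -.2916 .15 1.2
```

```text
clock: 15.85
tool_pos: [0.5128, -0.019, 0.0138]
tool_rot: [3.032, 0.824, 0.004]
contact_force: [0.1, -0.1, 0.8]
gripper_width: 0.038
gripper_force: 0.0
clock: 16.35
tool_pos: [0.5135, -0.0192, 0.0147]
tool_rot: [3.031, 0.824, 0.007]
contact_force: [-0.9, 0.9, 4.5]
gripper_width: 0.0213
gripper_force: 40.0
clk 16.35 pos [ 0.5135 -0.0192  0.0147] yaw 30.41 tilt 0.25 F [-0.9  0.9  4.5] w 0.0213 gf 40.0
shift now-axes [-0.0007 -0.0007  0.0022] rz 0.01 shift after turn [-0.0007 -0.0007  0.0022]
clock: 17.15
tool_pos: [0.5124, -0.0191, 0.1441]
tool_rot: [-3.141, -0.025, -0.005]
contact_force: [-0.2, -0.0, -0.3]
gripper_width: 0.0212
gripper_force: 40.0
clk 17.15 pos [ 0.5124 -0.0191  0.1441] yaw 0.90 tilt 0.18 F [-0.2 -0.  -0.3] w 0.0212 gf 40.0
shift now-axes [-0.0756  0.2713 -0.0063] rz -0.3 shift after turn [-0.077   0.2709 -0.0063]
```

```bash

python3 -m jog '{"xyz":[[-0.01,0.035,0],[-0.01,0.035,0],[-0.01,0.035,0],[-0.01,0.035,0],[-0.01,0.035,0],[-0.01,0.034,0],[-0.009,0.034,0],[-0.008,0.028,0]],"rot":[[0,0,-0.3],[0,0,0],[0,0,0],[0,0,0],[0,0,0],[0,0,0],[0,0,0],[0,0,0]]}'
python3 -m jog '{"xyz":[[0,0,0],[0,0,0.03],[0,0,0.03],[0,0,0.02],[0,0,0],[0,0,0]],"rot":[[0,0,0],[0,0,0],[0,0,0],[0,0,0],[0,0,0],[0,0,0]]}'
python3 w.py .441 -.2916 .027 1.2
python3 - <<'E'
from h import *
np.set_printoptions(precision=4,suppress=True)
# scene: strip (white) pixels visible beyond brush / brush tail? look at colours in rack area
c=calibration("wrist"); im=grab_frame("wrist"); cv2.imwrite("pics/w3.png",im[:,:,::-1]); np.save("cal_w3.npy",c,allow_pickle=True)
h=cv2.cvtColor(im,cv2.COLOR_RGB2HSV)
for r in range(90,250,8):
    row=h[r]; br=[x for x in range(180,460) if row[x,1]>150 and 5<=row[x,0]<=16 and 80<row[x,2]]; wh=[x for x in range(180,460) if row[x,1]<40 and row[x,2]>190]
    seg=lambda l:[(int(g[0]),int(g[-1])) for g in np.split(np.array(l),np.where(np.diff(l)>2)[0]+1) if len(g)>4] if l else []
    print(r,"br",seg(br),"wh",seg(wh))
E
```

```text
clock: 17.95
tool_pos: [0.4418, -0.2937, 0.1437]
tool_rot: [-3.141, -0.04, -0.005]
contact_force: [0.5, 1.1, -0.1]
gripper_width: 0.0213
gripper_force: 40.0
clock: 18.55
tool_pos: [0.443, -0.2913, 0.0639]
tool_rot: [-3.14, -0.042, -0.004]
contact_force: [1.4, -0.5, -0.3]
gripper_width: 0.0214
gripper_force: 40.0
clk 18.55 pos [ 0.443  -0.2913  0.0639] yaw 1.53 tilt 0.18 F [ 1.4 -0.5 -0.3] w 0.0214 gf 40.0
shift now-axes [-0.0021  0.0003  0.0369] rz 0.33 shift after turn [-0.0021  0.0003  0.0369]
90 br [(294, 339), (405, 436)] wh []
98 br [(298, 339), (405, 436)] wh []
106 br [(298, 339), (405, 435)] wh []
114 br [(301, 339), (404, 435)] wh []
122 br [(300, 339), (404, 434)] wh []
130 br [(299, 339), (403, 434)] wh []
138 br [(300, 308), (311, 338), (402, 433)] wh [(189, 231)]
146 br [(299, 339)] wh [(190, 231), (403, 422)]
154 br [(294, 338)] wh [(190, 231), (402, 437)]
162 br [(294, 303), (312, 338)] wh [(190, 231), (402, 437)]
170 br [(294, 310), (314, 338)] wh [(191, 232), (401, 435)]
178 br [(295, 309), (317, 338)] wh [(192, 232), (400, 434)]
186 br [(295, 303), (312, 338)] wh [(192, 232), (400, 433)]
194 br [(295, 338)] wh [(193, 233), (399, 432)]
202 br [(203, 234), (295, 310), (313, 338)] wh [(398, 432)]
210 br [(196, 236), (295, 337), (393, 429)] wh []
218 br [(197, 238), (296, 337)] wh []
226 br [(198, 208), (215, 238), (296, 337)] wh []
234 br [(199, 238), (296, 332)] wh [(290, 294)]
242 br [(199, 221), (225, 239), (295, 317), (320, 333)] wh []
```

```bash

python3 -m jog '{"xyz":[[0,0,0.015],[0,0,0.012],[0,0,0.01],[0,0,0],[0,0,0]],"rot":[[0,0,0.3],[0,0,0],[0,0,0],[0,0,0],[0,0,0]]}'
python3 -m jog '{"xyz":[[0.01,0,0],[0.01,0,0],[0.01,0,0],[0,0,0]],"rot":[[0,0,0],[0,0,0],[0,0,0],[0,0,0]]}'
python3 w.py .516 -.290 .02 1.2
```

```text
clock: 19.1
tool_pos: [0.4431, -0.292, 0.0269]
tool_rot: [-3.141, -0.033, -0.005]
contact_force: [-0.4, -0.4, -0.2]
gripper_width: 0.0214
gripper_force: 40.0
clock: 19.5
tool_pos: [0.4749, -0.2917, 0.0275]
tool_rot: [3.141, 0.035, 0.008]
contact_force: [-0.6, -1.0, -1.2]
gripper_width: 0.0212
gripper_force: 40.0
clk 19.50 pos [ 0.4749 -0.2917  0.0275] yaw 1.27 tilt 0.29 F [-0.6 -1.  -1.2] w 0.0212 gf 40.0
shift now-axes [ 0.041  -0.0008  0.0077] rz 0.07 shift after turn [ 0.041  -0.0008  0.0077]
```

```bash

python3 -m jog '{"xyz":[[0.01,-0.001,0],[0.01,0,0],[0.01,0,0],[0.01,0,0],[0,0,0]],"rot":[[0,0,0],[0,0,0],[0,0,0],[0,0,0],[0,0,0]]}'
python3 -m jog '{"xyz":[[0,0,0.003],[0,0,0.003],[0,0,0]],"rot":[[0,0,0],[0,0,0],[0,0,0]]}'
python3 w.py .516 -.290 .018 1.2
```

```text
clock: 20.0
tool_pos: [0.5145, -0.2897, 0.0273]
tool_rot: [3.141, 0.034, 0.007]
contact_force: [0.0, 0.5, -0.8]
gripper_width: 0.0215
gripper_force: 40.0
clock: 20.3
tool_pos: [0.5122, -0.2891, 0.0203]
tool_rot: [-3.14, -0.033, -0.003]
contact_force: [-0.3, 0.4, -0.8]
gripper_width: 0.0211
gripper_force: 40.0
clk 20.30 pos [ 0.5122 -0.2891  0.0203] yaw 1.19 tilt 0.15 F [-0.3  0.4 -0.8] w 0.0211 gf 40.0
shift now-axes [0.0038 0.001  0.0023] rz -0.01 shift after turn [0.0038 0.001  0.0023]
```

```bash

python3 -m jog '{"xyz":[[0.003,0.001,0],[0,0,0.001],[0,0,0.001],[0,0,0]],"rot":[[0,0,0],[0,0,0],[0,0,0],[0,0,0]]}'
python3 -m jog '{"xyz":[[0,0,0.001],[0,0,0]],"rot":[[0,0,0],[0,0,0]]}'
python3 -m jog '{"xyz":[[0,0,0.001],[0,0,0]],"rot":[[0,0,0],[0,0,0]]}'
python3 -m jog '{"xyz":[[0,0,0.001],[0,0,0]],"rot":[[0,0,0],[0,0,0]]}'
```

```text
clock: 20.7
tool_pos: [0.5159, -0.2905, 0.019]
tool_rot: [-3.141, -0.033, -0.005]
contact_force: [0.6, 0.1, -1.6]
gripper_width: 0.0217
gripper_force: 40.0
clock: 20.9
tool_pos: [0.5161, -0.2905, 0.0187]
tool_rot: [-3.141, -0.033, -0.005]
contact_force: [-2.5, 1.0, 3.9]
gripper_width: 0.0214
gripper_force: 40.0
clock: 21.1
tool_pos: [0.5161, -0.2905, 0.0186]
tool_rot: [-3.141, -0.033, -0.005]
contact_force: [-4.8, 4.1, 13.1]
gripper_width: 0.0217
gripper_force: 40.0
clock: 21.3
tool_pos: [0.5161, -0.2905, 0.0186]
tool_rot: [-3.141, -0.034, -0.004]
contact_force: [-8.3, 5.4, 21.6]
gripper_width: 0.0216
gripper_force: 40.0
```

Contact came at the predicted height. I'll ease off, release and retreat straight up.

```bash

python3 -m jog '{"xyz":[[0,0,-0.0025],[0,0,0]],"rot":[[0,0,0],[0,0,0]]}'
python3 -m jog '{"xyz":[[0,0,0],[0,0,0],[0,0,0],[0,0,0]],"rot":[[0,0,0],[0,0,0],[0,0,0],[0,0,0]]}' 145
python3 -m jog '{"xyz":[[0,0,-0.01],[0,0,-0.02],[0,0,-0.03],[0,0,-0.04],[0,0,-0.04],[0,0,-0.04],[0,0,0],[0,0,0]],"rot":[[0,0,0],[0,0,0],[0,0,0],[0,0,0],[0,0,0],[0,0,0],[0,0,0],[0,0,0]]}'
python3 - <<'E'
from h import *
np.set_printoptions(precision=4,suppress=True)
c=calibration("wrist"); im=grab_frame("wrist"); cv2.imwrite("pics/w4.png",im[:,:,::-1])
h=cv2.cvtColor(im,cv2.COLOR_RGB2HSV)
seg=lambda l:[(int(g[0]),int(g[-1])) for g in np.split(np.array(l),np.where(np.diff(l)>2)[0]+1) if len(g)>4] if l else []
for r in range(130,300,8):
    row=h[r]; br=[x for x in range(200,440) if row[x,1]>150 and 3<=row[x,0]<=16 and 80<row[x,2]]; wh=[x for x in range(200,440) if row[x,1]<40 and row[x,2]>170]
    for n,l in(("br",seg(br)),("wh",seg(wh))):
        for a,b in l:
            P=px2w("wrist",[(a-.5,r),(b+.5,r)],.026 if n=="br" else .012,c); print(r,n,(a,b),P[:,:2].ravel().round(4))
E
```

```text
clock: 21.5
tool_pos: [0.5164, -0.2908, 0.0191]
tool_rot: [3.141, 0.033, 0.007]
contact_force: [-1.2, 1.1, -1.3]
gripper_width: 0.0213
gripper_force: 40.0
clock: 21.9
tool_pos: [0.516, -0.2904, 0.0184]
tool_rot: [-3.141, -0.033, -0.005]
contact_force: [0.3, -0.2, 0.5]
gripper_width: 0.0382
gripper_force: 0.0
clock: 22.7
tool_pos: [0.516, -0.291, 0.2004]
tool_rot: [3.14, 0.033, 0.009]
contact_force: [-0.4, -0.0, 0.4]
gripper_width: 0.0379
gripper_force: 0.0
130 br (239, 419) [ 0.5715 -0.2085  0.5768 -0.3991]
138 br (212, 230) [ 0.5636 -0.1782  0.5631 -0.1996]
138 br (307, 325) [ 0.5632 -0.2798  0.5636 -0.2993]
138 br (361, 414) [ 0.5648 -0.3355  0.5679 -0.394 ]
146 br (307, 312) [ 0.5549 -0.2799  0.555  -0.2861]
146 br (315, 325) [ 0.555  -0.2882  0.5553 -0.2995]
146 br (368, 376) [ 0.5567 -0.3433  0.5571 -0.3528]
146 br (379, 385) [ 0.5572 -0.355   0.5576 -0.3625]
146 wh (300, 305) [ 0.5532 -0.272   0.5534 -0.2785]
154 br (307, 315) [ 0.5465 -0.2801  0.5467 -0.2894]
154 br (318, 325) [ 0.5467 -0.2915  0.5469 -0.2997]
154 br (367, 384) [ 0.5483 -0.3426  0.5491 -0.362 ]
154 wh (300, 30
[... 1260 characters left out ...]
-0.2727  0.4721 -0.3069]
218 wh (362, 382) [ 0.4727 -0.3438  0.4731 -0.3685]
226 wh (244, 268) [ 0.4596 -0.2068  0.4606 -0.2367]
226 wh (300, 329) [ 0.4616 -0.2727  0.4623 -0.3073]
226 wh (362, 381) [ 0.4629 -0.3444  0.4631 -0.3682]
234 br (246, 270) [ 0.4554 -0.212   0.4564 -0.2408]
234 br (360, 380) [ 0.4586 -0.3405  0.4587 -0.3646]
234 wh (300, 328) [ 0.4516 -0.2728  0.4523 -0.3065]
242 br (246, 251) [ 0.4455 -0.2114  0.4458 -0.2185]
242 br (314, 328) [ 0.448  -0.2892  0.4483 -0.3061]
250 br (304, 314) [ 0.4378 -0.278   0.4381 -0.2905]
250 br (317, 328) [ 0.4381 -0.2928  0.4384 -0.3064]
258 br (304, 314) [ 0.4275 -0.2781  0.4278 -0.2907]
258 br (317, 328) [ 0.4279 -0.293   0.4281 -0.3068]
```

The brush lies along the lane, within about 1–2 mm of the strip's centre line. Its tail is about 95 mm from the rack centre and the gripper is clear, so I'm handing it in.

```bash
python3 -c "
from workcell import ticket
print(ticket.finish_job())"
```

```text
the job is handed in; nothing more can be done
None
```

I handed the job in at about 23 s of robot time, with no verdict returned. The washer lift was left up (last checked at about 10 s, and I didn't touch it again), and the brush was laid on the palette, let go and regripped. It now lies in the empty lane, about 1–2 mm off the centre line, tail through under the bar and bristles the same way as its neighbours.

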